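# Fit the U-clamp over the gas tube

### The arm

A 6-joint arm with a two-finger parallel gripper is mounted at the origin on the work surface. World frame = base frame: x ahead of the robot, y to its left, z up, the work surface at z = 0. Lengths are in m, angles in rad, forces in N, time in s.
With the tool pointing down it reaches from about 0.275 to 0.725 m from the base axis. Payload 15.9 kg.
Tool frame: the origin (TCP) lies at the very end of the fingers, on their centre line; the grasp point (between the pads) lies arm.tcp_to_grasp behind it (arm.tcp_to_grasp is the distance from the TCP to the grasp point, in m); z points along the fingers, y is the line along which they close (so a half turn about z gives the same grasp; the last joint's range is limited). The gripper opens to 85 mm and grips with 20 to 120 N. Pads are 22 mm wide; open, the fingers measure 114 mm over their backs; the gripper's body (76 mm by 85 mm) begins 54 mm behind the grasp point. The pads swing forward as they close: fully open they stand 13 mm farther back than shut.
Start: joints at [1.211, 0.213, -0.034, 1.323, 0, 1.571], TCP at [0.176, 0.468, 0.231] pointing down, gripper open.
Joint ranges: [-2.98, 2.98], [-0.74, 1.72], [-1.14, 1.35], [-2.1, 2.04], [-1.57, 1.44], [-3.14, 3.14]. Speed limits (rad/s): [1.89, 1.89, 2.39, 2.57, 3.14, 3.14].

### API

Orientations are given as a rotation vector (axis times angle).
In Python, from workcell import arm, cams, spotter gives the robot as it stands.
- The arm moves only by the tool carry_out, never from a script. Its argument "increments" is a list of rows, each a list of 2 entries, a list of its own where there are three numbers: the shift along the world's x, y, z scaled (see below), then the turn, a rotation vector about the world's x, y, z scaled (see below). A call has 1 to 12 rows; each row shifts and turns the commanded pose from where the row before left it; what a row does not reach is not made up. The controller multiplies each number of a shift by 0.03 m and each number of a turn by 0.12 rad. A row lasts 1/12 s, in which the tool goes at most 41.7 mm and 7.16 degrees, less where a joint would pass 70% of its speed; a pose out of reach is approached as far as the arm can. A call with a number of a shift or a turn outside -1 to 1 is refused whole. A call with a gripper value outside its range is refused whole. "hand" is the gripper command: -1 is shut, 1 is fully open, values between are in proportion, set as the call begins (left out, the last holds). The fingers move at their own pace and stop on an object; "force" is the grip in N (left out, the last holds). Time passes only in rows, so rows that do not move let the fingers close. It gives the time, the measured TCP pose, the force, the opening and the grip force at its end, in the units of the state.
- arm.observe(): the state, without advancing time (a new reading comes with each control period).
- cams.read_camera(name): name is "scene" or "top" or "wrist"; returns a dict with "frame" (384x512x3 uint8, blue, green, red), "intrinsics" (3x3 intrinsics, pixels), "camera_from_world" (4x4, takes a point from world to camera coordinates); the wrist camera has in their place "hand_eye" (4x4, takes a point from camera to tool coordinates, whose origin is the TCP and whose axes are the flange's). Camera axes: x right, y down, z forward; pixel columns grow to the right and rows downward; lengths in m; the calibration is good to about 2 mm. A picture is of the moment at which its call begins: read the wrist's pose just before it. There is no depth.
- arm.finish_job(): hands the job in; it is judged then, once.
Trained networks look in a picture, given as the dict that the camera call returned (one of the last four; its "shot" number tells which), for a name from the list of things; names that differ only in an ending like _2 or _b are one class to them, and where a whole thing is asked for, a point or a joint stands for the part that bears it (a point fixed in the world has none). Each returns a list of dicts, best first, with "p" (0 to 1); they miss things now and then, are a little off and sometimes report something else, mostly with a low value. They report only what shows in the picture. A call takes as long as a camera call.
- spotter.masks_of(query, picture): "region" (384x512 bool, what is visible of it) and "bbox" ([left, top, width, height] in pixels, round what is visible of it).
- spotter.landmark_of(query, picture): "point" ([row, column] in pixels: a listed point, or the origin of a listed thing).
The state is a dict: "time_s": time; "joint_positions": joint angles; "qvel": joint speeds; "tau": joint torques, N m; "position": TCP position; "tool_rot": TCP orientation; "wrist_force": force on the tool from outside, world axes, zero at the start; "moment": the same for the moment, N m; "grip_width": finger opening in m; "grip_force": force on a finger pad.
Only numpy, scipy, OpenCV 4.12 (cv2) and the standard library are available. Lean on these libraries where they do the work, as an engineer would, in place of code of your own. Each camera call takes 0.05 s, during which the arm holds its last target. There are 200 camera calls.

### The job

Take the wide U-clamp out of its rack and set it over the steel gas tube on the bracket, one leg on each side of the tube and both legs down through the two slots, until its crown rests on the tube. Lower it in, do not drop it, let go of it, and leave the narrow U-clamp where it is in its rack.

Things in the scene. Friction and masses are not known exactly. Their poses are not given: they have to be found in the camera images.
- clamp_grip (a point): Wide U-clamp: upside-down U of 10 mm round steel bar, legs 56 mm apart (centres; 46 inside), on its crown a flat upright black tab. Point: tab's centre. x runs from leg to leg, z up; a half turn is the same. Tab 30 mm along x, 14 along y (pinch it there), 50 tall (25 above and below the point), crown bar just under it. Leg tips 99 mm, crown's inside top 35 mm below the point. About 0.2 kg.
- spare_grip (a point): Narrow U-clamp, to be left alone: same bar, tab and height, but legs only 30 mm apart (centres; 20 inside), too narrow for the tube. Point and axes as for the wide one. It stands in a like but shorter rack, 66 x 44 mm, 45 tall. Either clamp may be the one nearer to the robot.
- rack_wide: Fixed grey block in which the wide clamp starts upright, 92 mm along x, 44 along y, 45 tall; origin at the centre of its underside on the bench, z up. The legs stand 35 mm deep in two 15 mm square holes, so the clamp must be lifted straight up 40 mm or more to come clear.
- bracket: Fixed pipe station; origin under its middle, on the bench; z up, y along the level 28 mm steel tube (axis 80, top 94 mm up; end couplings and blocks beyond 95 mm in y, to 102 tall). Below, a plate 112 (x) by 90 (y), top 60 mm up, 10 thick, has two through slots centred at x = +28 and -28, 28 (x) by 34 (y). Fitted, the clamp is upright, its x along this x, tab's centre 129 mm above the origin.

How it is judged:
By the outcome, as a careful person would: the job done as asked, in the order asked, and still so for the second after the job is handed in, with the robot touching nothing.
It also fails if it takes over 48 s, if anything falls off the work surface, if the arm or the gripper's body presses on something with over 40 N, if the wrist force passes 120 N, or if a joint passes its speed limit or range.

## Working session

There is one attempt and no reset: what is moved stays moved. The work goes in short steps, Python scripts to look and compute and a tool call to move; the robot and the scene stay as the last step left them, time stands still between calls to the robot, and variables do not carry over. Pictures are saved under pics/ and viewed, at most 10 in all, crops included, and the job is handed in when it is done.

Besides the shell and the picture viewer there is one more tool, called after "Emit:" by a JSON object that holds its "api" and its "payload", one argument or row to a line. carry_out: Moves the arm, as the interface text tells. Shifts and turns lie within -1 to 1; 1 stands for 0.03 m of shift or 0.12 rad of turn. Its arguments: {"type":"object","properties":{"increments":{"type":"array","items":{"type":"array"}},"hand":{"type":"number"},"force":{"type":"number"}},"required":["increments"]}

```bash
ls; mkdir -p pics
cat > h.py <<'E'
import numpy as np, cv2
from workcell import arm, cams, spotter
from scipy.spatial.transform import Rotation as R
def shoot(n):
    s=arm.observe(); c=cams.read_camera(n)
    K=np.array(c["intrinsics"])
    if n=="wrist":
        T=np.eye(4); T[:3,:3]=R.from_rotvec(s["tool_rot"]).as_matrix(); T[:3,3]=s["position"]
        W=T@np.array(c["hand_eye"])
    else: W=np.linalg.inv(np.array(c["camera_from_world"]))
    return c,K,W
def ray(K,W,rc):
    d=W[:3,:3]@np.linalg.solve(K,[rc[1],rc[0],1.]); return W[:3,3],d/np.linalg.norm(d)
def at_z(K,W,rc,z):
    o,d=ray(K,W,rc); return o+d*(z-o[2])/d[2]
def tri(rs):
    A=sum(np.eye(3)-np.outer(d,d) for o,d in rs); b=sum((np.eye(3)-np.outer(d,d))@o for o,d in rs)
    return np.linalg.solve(A,b)
E
cat > a.py <<'E'
from h import *
np.set_printoptions(precision=4,suppress=True)
print(arm.observe(), arm.tcp_to_grasp)
rs={}; ims=[]
for n in("scene","top"):
    c,K,W=shoot(n); im=c["frame"].copy(); print(n,W[:3,3])
    for q in("clamp_grip","spare_grip","rack_wide","bracket"):
        for l in spotter.landmark_of(q,c)[:2]:
            z={"clamp_grip":.109,"spare_grip":.109}.get(q,0)
            print(q,l["p"],np.array(l["point"]),at_z(K,W,l["point"],z))
            cv2.circle(im,(int(l["point"][1]),int(l["point"][0])),3,(0,0,255),1); cv2.putText(im,q[:3],(int(l["point"][1])+4,int(l["point"][0])),0,.4,(0,0,255))
        L=spotter.landmark_of(q,c)
        if L: rs.setdefault(q,[]).append(ray(K,W,L[0]["point"]))
    cv2.imwrite(f"pics/{n}0.png",im)
for q in rs:
    if len(rs[q])>1: print(q,tri(rs[q]))
E
python3 a.py
```

```text
pics
{'time_s': 0.0, 'joint_positions': array([ 1.211 ,  0.2133, -0.0351,  1.3235,  0.    ,  1.5708]), 'qvel': array([ 0.0006,  0.001 , -0.0017, -0.0009,  0.0002, -0.0003]), 'tau': array([ -0.0002, -68.6163,  48.712 ,   0.0175,   0.0001,   0.    ]), 'position': array([0.1759, 0.4677, 0.2308]), 'tool_rot': array([-0.5621, -3.0907,  0.0017]), 'wrist_force': array([-0.2334, -0.2986,  0.1037]), 'moment': array([ 0.0391, -0.0041,  0.0312]), 'grip_force': 0.0, 'grip_width': 0.08564899415738955} 0.0187
scene [ 0.8724 -0.5197  0.5696]
clamp_grip 0.89 [150.8 347.9] [0.6665 0.1959 0.109 ]
clamp_grip 0.71 [194.9 343.6] [0.706  0.0641 0.109 ]
spare_grip 0.62 [139.4 234.9] [0.4554 0.1355 0.109 ]
rack_wide 0.61 [196.5 343.2] [0.6678 0.1968 0.    ]
bracket 0.82 [328.3 197.9] [ 0.5874 -0.2019  0.    ]
top [0.4059 0.0333 0.9262]
clamp_grip 0.7 [142.6 143.9] [0.6646 0.1954 0.109 ]
spare_grip 0.84 [257.6 177.7] [0.4586 0.1285 0.109 ]
rack_wide 0.59 [154.9 150.6] [0.6732 0.2024 0.    ]
bracket 0.9 [196.4 348.2] [ 0.5908 -0.1997 -0.    ]
clamp_grip [0.6657 0.196  0.1083]
spare_grip [0.459  0.1284 0.1136]
rack_wide [ 0.6701  0.2005 -0.0004]
bracket [ 0.5892 -0.2009  0.0004]
```

View both.

```bash
python3 -c "
import cv2,numpy as np
a=cv2.imread('pics/scene0.png');b=cv2.imread('pics/top0.png')
cv2.imwrite('pics/s2.png',cv2.resize(a,(768,576)));cv2.imwrite('pics/t2.png',cv2.resize(b,(768,576)))"
```

```text
(no output)
```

View pics/s2.png

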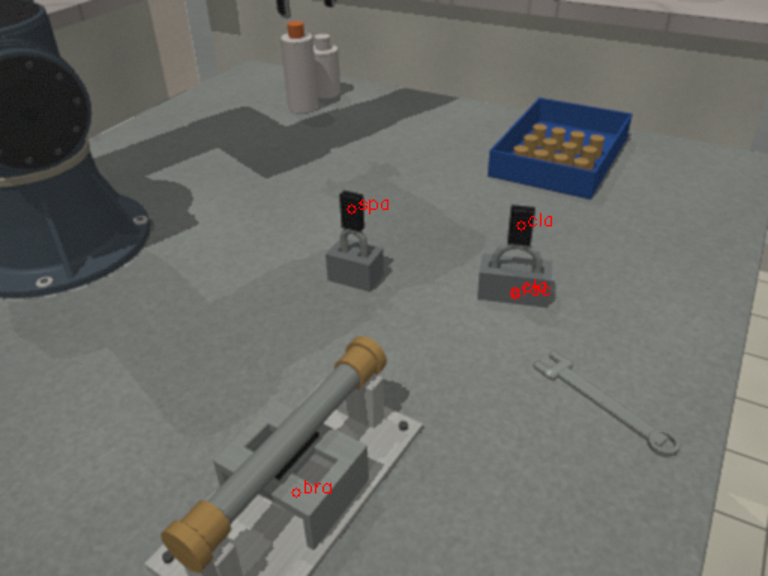

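View pics/t2.png

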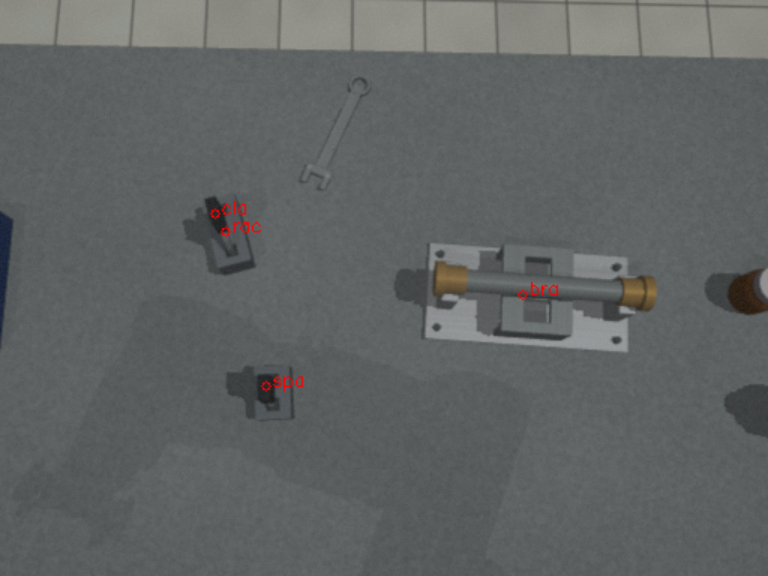

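The scene view shows the wide clamp at (521,225), the narrow one at (351,210) and the bracket at lower left. In the top view the wide clamp's rack is at (225,231) turned about 14°, and the tube runs from (452,278) to (636,292), turned about -4°. The networks' points agree with both pictures.

```bash
cat > b.py <<'E'
from h import *
np.set_printoptions(precision=4,suppress=True)
s=arm.observe(); M=R.from_rotvec(s["tool_rot"]).as_matrix(); print(M)
c,K,W=shoot("wrist"); print(np.array(c["hand_eye"]),K)
c,K,W=shoot("top")
for q,z in(("rack_wide",.045),("bracket",.0)):
    m=spotter.masks_of(q,c)[0]; p=np.argwhere(m["region"]).astype(float)
    cnt=max(cv2.findContours(m["region"].astype(np.uint8),0,2)[0],key=cv2.contourArea)[:,0,:]
    P=np.array([at_z(K,W,(v,u),z)[:2] for u,v in cnt],np.float32)
    print(q,m["p"],m["bbox"],cv2.minAreaRect(P))
E
python3 b.py
```

```text
[[-0.936   0.3521  0.    ]
 [ 0.3521  0.936   0.0001]
 [-0.      0.0001 -1.    ]]
[[ 0.0008 -0.9487 -0.3163  0.0813]
 [ 1.      0.0007  0.0005 -0.0002]
 [-0.0003 -0.3163  0.9487 -0.1432]
 [ 0.      0.      0.      1.    ]] [[327.8592   0.     252.5446]
 [  0.     327.8592 194.3254]
 [  0.       0.       1.    ]]
rack_wide 0.89 [138.6, 129.3, 30.3, 55.5] ((0.6585026979446411, 0.1910400241613388), (0.10401256382465363, 0.04653448238968849), 15.443889617919922)
bracket 0.72 [283.3, 162.3, 156.4, 73.0] ((0.5905376076698303, -0.22607511281967163), (0.31237679719924927, 0.14369869232177734), 86.00674438476562)
```

Emit:
{"api": "carry_out", "payload": {
  "increments": [
    [[0.9,-0.5,0.04],[0,0,0.28]],
    [[0.9,-0.5,0.04],[0,0,0.28]],
    [[0.9,-0.5,0.04],[0,0,0.28]],
    [[0.9,-0.5,0.04],[0,0,0.28]],
    [[0.9,-0.5,0.04],[0,0,0.28]],
    [[0.9,-0.5,0.04],[0,0,0.28]],
    [[0.9,-0.5,0.04],[0,0,0.28]],
    [[0.9,-0.5,0.04],[0,0,0.28]],
    [[0.9,-0.5,0.04],[0,0,0.28]],
    [[0.9,-0.5,0.04],[0,0,0.28]],
    [[0.9,-0.5,0.04],[0,0,0.28]],
    [[0.9,-0.5,0.04],[0,0,0.28]]
  ]
}}

```text
time_s: 2.1
position: [0.5013, 0.287, 0.2458]
tool_rot: [-0.071, 3.141, 0.0]
wrist_force: [0.3, 0.4, -0.3]
grip_width: 0.0854
grip_force: 0.0
```

Emit:
{"api": "carry_out", "payload": {
  "increments": [
    [[0.9,-0.5,0.04],[0,0,0.28]],
    [[0.9,-0.5,0.04],[0,0,0.28]],
    [[0.9,-0.5,0.04],[0,0,0.28]],
    [[0.9,-0.5,0.04],[0,0,0.28]],
    [[0.9,-0.5,0.04],[0,0,0.28]],
    [[0.9,-0.5,0.04],[0,0,0.28]],
    [[0,0,0],[0,0,0]],
    [[0,0,0],[0,0,0]]
  ]
}}

```text
time_s: 2.77
position: [0.6631, 0.197, 0.2515]
tool_rot: [0.381, -3.117, 0.0]
wrist_force: [-0.2, 0.1, -0.5]
grip_width: 0.0852
grip_force: 0.0
```

```bash
cat > c.py <<'E'
from h import *
np.set_printoptions(precision=4,suppress=True)
s=arm.observe(); M=R.from_rotvec(s["tool_rot"]).as_matrix(); print(s["position"],s["joint_positions"],M[:,1])
c,K,W=shoot("wrist"); im=c["frame"].copy()
for q,z in(("clamp_grip",.109),("rack_wide",0)):
    for l in spotter.landmark_of(q,c)[:2]:
        print(q,l["p"],l["point"],at_z(K,W,l["point"],z)); cv2.circle(im,(int(l["point"][1]),int(l["point"][0])),3,(0,0,255),1)
m=spotter.masks_of("rack_wide",c)[0]
cnt=max(cv2.findContours(m["region"].astype(np.uint8),0,2)[0],key=cv2.contourArea)
cv2.drawContours(im,[cnt],-1,(0,255,0),1)
P=np.array([at_z(K,W,(v,u),.045)[:2] for u,v in cnt[:,0]],np.float32); print(m["p"],cv2.minAreaRect(P))
cv2.imwrite("pics/w1.png",cv2.resize(im,(768,576)))
E
python3 c.py
```

```text
[0.6631 0.197  0.2515] [0.2888 0.6718 0.7142 1.6145 0.     0.0457] [-0.2407  0.9706 -0.    ]
clamp_grip 0.9 [181.8, 252.2] [0.6648 0.1971 0.109 ]
rack_wide 0.74 [158.3, 253.1] [0.6662 0.1985 0.    ]
0.93 ((0.662780225276947, 0.19605690240859985), (0.09562007337808609, 0.044051386415958405), 16.019493103027344)
```

View pics/w1.png

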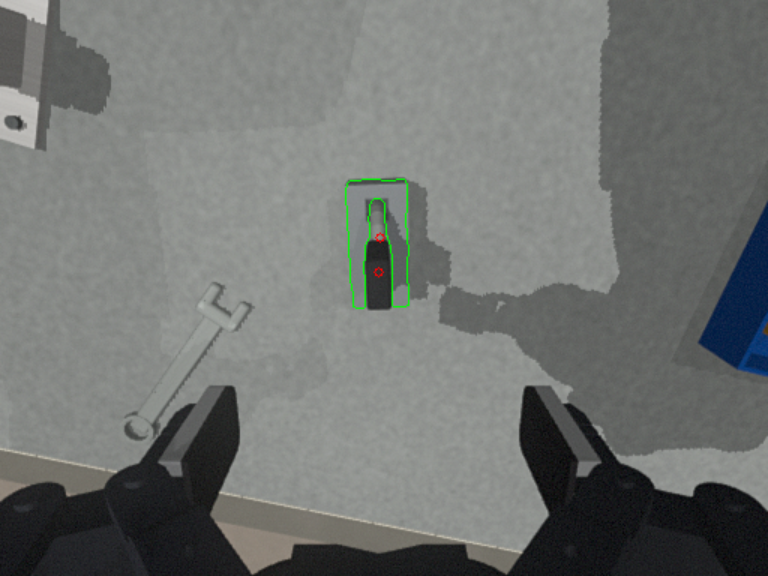

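The wrist view shows the tab at (378,272), midway between the fingers, with the rack aligned to within about 1°. All measurements agree, so I'm descending.

Emit:
{"api": "carry_out", "payload": {
  "increments": [
    [[0.06,0,-0.6],[0,0,0.13]],
    [[0,0,-0.6],[0,0,0]],
    [[0,0,-0.6],[0,0,0]],
    [[0,0,-0.6],[0,0,0]],
    [[0,0,-0.6],[0,0,0]],
    [[0,0,-0.6],[0,0,0]],
    [[0,0,-0.6],[0,0,0]],
    [[0,0,-0.6],[0,0,0]],
    [[0,0,-0.3],[0,0,0]],
    [[0,0,-0.2],[0,0,0]],
    [[0,0,0],[0,0,0]],
    [[0,0,0],[0,0,0]]
  ]
}}

```text
time_s: 3.97
position: [0.6639, 0.1983, 0.0948]
tool_rot: [-0.409, 3.114, 0.0]
wrist_force: [-0.2, 0.1, -0.8]
grip_width: 0.0858
grip_force: 0.0
```

Emit:
{"api": "carry_out", "payload": {
  "increments": [
    [[0,0,0],[0,0,0]],
    [[0,0,0],[0,0,0]],
    [[0,0,0],[0,0,0]],
    [[0,0,0],[0,0,0]],
    [[0,0,0],[0,0,0]],
    [[0,0,0],[0,0,0]],
    [[0,0,0],[0,0,0]],
    [[0,0,0],[0,0,0]],
    [[0,0,0],[0,0,0]],
    [[0,0,0],[0,0,0]]
  ],
  "hand": -1,
  "force": 50
}}

```text
time_s: 4.8
position: [0.664, 0.1979, 0.0941]
tool_rot: [-0.408, 3.115, -0.0]
wrist_force: [0.6, -1.1, 4.5]
grip_width: 0.0137
grip_force: 50.5
```

Gripped at 13.7 mm, which matches the tab. Next is a straight lift, then a carry toward the bracket.

Emit:
{"api": "carry_out", "payload": {
  "increments": [
    [[0,0,0.2],[0,0,0]],
    [[0,0,0.4],[0,0,0]],
    [[0,0,0.5],[0,0,0]],
    [[0,0,0.5],[0,0,0]],
    [[0,0,0.5],[0,0,0]],
    [[0,0,0.5],[0,0,0]],
    [[0,0,0.5],[0,0,0]],
    [[0,0,0.5],[0,0,0]],
    [[0,0,0.5],[0,0,0]],
    [[0,0,0.5],[0,0,0]],
    [[0,0,0.3],[0,0,0]],
    [[0,0,0.1],[0,0,0]]
  ]
}}

```text
time_s: 5.8
position: [0.6641, 0.1982, 0.2455]
tool_rot: [-0.408, 3.113, 0.001]
wrist_force: [-0.6, -0.2, -2.1]
grip_width: 0.0136
grip_force: 49.7
```

Emit:
{"api": "carry_out", "payload": {
  "increments": [
    [[-0.06,-0.3,0],[0,0,-0.1]],
    [[-0.12,-0.6,0],[0,0,-0.2]],
    [[-0.14,-0.75,0],[0,0,-0.25]],
    [[-0.14,-0.75,0],[0,0,-0.25]],
    [[-0.14,-0.75,0],[0,0,-0.25]],
    [[-0.14,-0.75,0],[0,0,-0.25]],
    [[-0.14,-0.75,0],[0,0,-0.25]],
    [[-0.14,-0.75,0],[0,0,-0.25]],
    [[-0.14,-0.75,0],[0,0,-0.25]],
    [[-0.14,-0.75,0],[0,0,-0.25]],
    [[-0.14,-0.75,0],[0,0,-0.25]],
    [[-0.14,-0.75,0],[0,0,-0.25]]
  ]
}}

```text
time_s: 6.8
position: [0.6152, -0.0556, 0.2429]
tool_rot: [-0.122, -3.138, -0.0]
wrist_force: [0.6, -0.2, -2.1]
grip_width: 0.0134
grip_force: 49.7
```

Emit:
{"api": "carry_out", "payload": {
  "increments": [
    [[-0.14,-0.75,0],[0,0,-0.2]],
    [[-0.14,-0.75,0],[0,0,0]],
    [[-0.14,-0.75,0],[0,0,0]],
    [[-0.14,-0.75,0],[0,0,0]],
    [[-0.14,-0.75,0],[0,0,0]],
    [[-0.1,-0.5,0],[0,0,0]],
    [[-0.1,-0.5,0],[0,0,0]],
    [[-0.1,-0.3,0],[0,0,0]],
    [[0,0,0],[0,0,0]],
    [[0,0,0],[0,0,0]]
  ]
}}

```text
time_s: 7.63
position: [0.5863, -0.2055, 0.2437]
tool_rot: [-0.157, -3.137, -0.001]
wrist_force: [0.6, 0.6, -1.7]
grip_width: 0.0136
grip_force: 49.7
```

```bash
cat > d.py <<'E'
from h import *
np.set_printoptions(precision=4,suppress=True)
s=arm.observe(); M=R.from_rotvec(s["tool_rot"]).as_matrix(); print(s["position"],s["joint_positions"],s["grip_width"],M[:,1])
rs=[]; ims=[]
for n in("wrist","scene","top"):
    c,K,W=shoot(n); im=c["frame"].copy()
    for q in("bracket","clamp_grip"):
        for l in spotter.landmark_of(q,c)[:1]:
            print(n,q,l["p"],l["point"],at_z(K,W,l["point"],0 if q=="bracket" else s["position"][2]+.015)); cv2.circle(im,(int(l["point"][1]),int(l["point"][0])),3,(0,0,255),1)
    cv2.imwrite(f"pics/{n}_d.png",cv2.resize(im,(768,576)))
E
python3 d.py
```

```text
[ 0.5863 -0.2055  0.2437] [-0.3373  0.478   0.3711  1.4642  0.0003 -0.2373] 0.01359901802886683 [0.0998 0.995  0.0003]
wrist bracket 0.96 [156.4, 254.4] [ 0.5862 -0.2032  0.    ]
wrist clamp_grip 0.74 [278.2, 249.9] [ 0.5874 -0.2069  0.2587]
scene bracket 0.72 [326.0, 198.4] [ 0.5858 -0.1982  0.    ]
scene clamp_grip 0.92 [192.3, 176.2] [ 0.5914 -0.2075  0.2587]
top bracket 0.93 [197.2, 351.6] [ 0.5892 -0.2066  0.    ]
top clamp_grip 0.6 [165.1, 392.7] [ 0.5872 -0.2031  0.2587]
```

View pics/wrist_d.png

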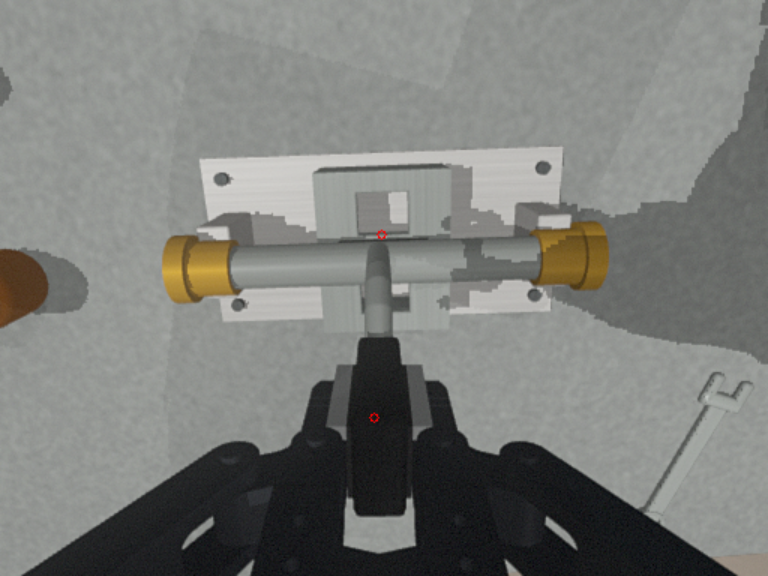

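The wrist view shows the tube crossing from (240,268) to (540,258), with the plate's near corners at (315,170) and (450,168). The clamp hangs over the middle. I'll compute the offsets from these edges.

```bash
cat > e.py <<'E'
from h import *
np.set_printoptions(precision=4,suppress=True)
c,K,W=shoot("wrist"); g=lambda u,v,z:at_z(K,W,(v/1.5,u/1.5),z)
a=g(240,268,.08);b=g(540,258.5,.08); d=(b-a)/np.linalg.norm(b-a); print("tube",a,b,"yaw",-np.degrees(np.arctan2(d[0],d[1])))
p=[g(315,170,.06),g(450,168,.06),g(323,331,.06),g(449,330,.06)]
for q in p:print(q)
m=np.mean(p,0); print("plate centre",m, "tube at that y",a+d*((m-a)@d))
E
python3 e.py
```

```text
tube [ 0.5827 -0.2952  0.08  ] [ 0.5954 -0.1018  0.08  ] yaw -3.748503071234544
[ 0.5275 -0.2409  0.06  ]
[ 0.5348 -0.1539  0.06  ]
[ 0.64   -0.2509  0.06  ]
[ 0.6481 -0.1605  0.06  ]
plate centre [ 0.5876 -0.2015  0.06  ] tube at that y [ 0.5888 -0.2016  0.08  ]
```

Emit:
{"api": "carry_out", "payload": {
  "increments": [
    [[0.05,0.14,0],[0,0,0.26]],
    [[0,0,-0.2],[0,0,0]],
    [[0,0,-0.4],[0,0,0]],
    [[0,0,-0.4],[0,0,0]],
    [[0,0,-0.4],[0,0,0]],
    [[0,0,-0.4],[0,0,0]],
    [[0,0,-0.4],[0,0,0]],
    [[0,0,-0.4],[0,0,0]],
    [[0,0,-0.4],[0,0,0]],
    [[0,0,-0.2],[0,0,0]],
    [[0,0,0],[0,0,0]],
    [[0,0,0],[0,0,0]]
  ]
}}

```text
time_s: 9.13
position: [0.5879, -0.2012, 0.1479]
tool_rot: [-0.107, -3.139, -0.0]
wrist_force: [0.2, 0.2, -2.8]
grip_width: 0.0134
grip_force: 49.7
```

Run:
```python
from h import *
s=arm.observe(); print(s["position"],s["tool_rot"],s["wrist_force"])
c,K,W=shoot("scene"); a=c["frame"][170:370,90:340]
c,K,W=shoot("wrist"); b=c["frame"][60:260,130:380]
cv2.imwrite("pics/f.png",cv2.resize(np.hstack([a,b]),(800,320),interpolation=2))
```

```text
[ 0.58785198 -0.20121619  0.1479179 ] [-1.06736386e-01 -3.13946468e+00 -1.69489033e-04] [ 0.16065612  0.20746476 -2.79861657]
```

View pics/f.png

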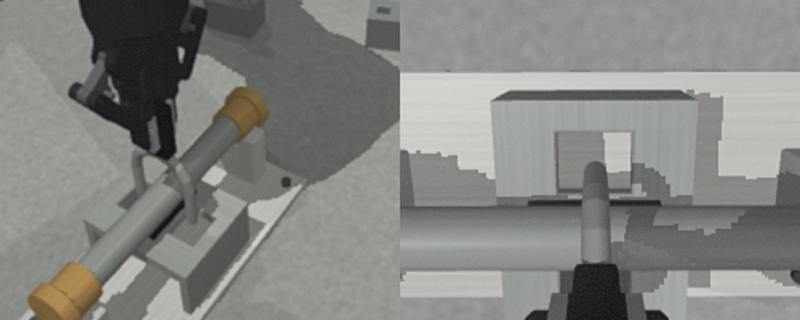

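The clamp straddles the tube in the left half. In the right half its near leg (595,190) is in the middle of the slot, so I'm lowering it slowly.

Emit:
{"api": "carry_out", "payload": {
  "increments": [
    [[0,0,-0.15],[0,0,0]],
    [[0,0,-0.2],[0,0,0]],
    [[0,0,-0.2],[0,0,0]],
    [[0,0,-0.2],[0,0,0]],
    [[0,0,-0.15],[0,0,0]],
    [[0,0,-0.1],[0,0,0]],
    [[0,0,-0.05],[0,0,0]],
    [[0,0,0],[0,0,0]],
    [[0,0,0],[0,0,0]]
  ]
}}

```text
time_s: 9.98
position: [0.588, -0.2013, 0.1165]
tool_rot: [0.107, 3.14, -0.0]
wrist_force: [0.6, 0.1, -2.2]
grip_width: 0.0134
grip_force: 49.7
```

Emit:
{"api": "carry_out", "payload": {
  "increments": [
    [[0,0,-0.04],[0,0,0]],
    [[0,0,-0.03],[0,0,0]],
    [[0,0,0],[0,0,0]],
    [[0,0,0],[0,0,0]]
  ]
}}

```text
time_s: 10.32
position: [0.5881, -0.2014, 0.1146]
tool_rot: [0.107, 3.139, -0.0]
wrist_force: [0.3, -0.1, -0.1]
grip_width: 0.0134
grip_force: 50.2
```

Emit:
{"api": "carry_out", "payload": {
  "increments": [
    [[0,0,-0.02],[0,0,0]],
    [[0,0,0],[0,0,0]],
    [[0,0,0],[0,0,0]]
  ]
}}

```text
time_s: 10.57
position: [0.5882, -0.2014, 0.1143]
tool_rot: [0.107, 3.139, -0.0]
wrist_force: [-1.3, 0.9, 6.1]
grip_width: 0.0135
grip_force: 51.1
```

Wrist force is up to +6 N, so the crown is resting on the tube. I'm opening the fingers gently, partway at first.

Emit:
{"api": "carry_out", "payload": {
  "increments": [
    [[0,0,0],[0,0,0]],
    [[0,0,0],[0,0,0]],
    [[0,0,0],[0,0,0]],
    [[0,0,0],[0,0,0]],
    [[0,0,0],[0,0,0]],
    [[0,0,0],[0,0,0]]
  ],
  "hand": 0.2,
  "force": 20
}}

```text
time_s: 11.07
position: [0.5879, -0.2013, 0.1136]
tool_rot: [-0.107, -3.14, -0.0]
wrist_force: [0.3, -0.8, -0.2]
grip_width: 0.0513
grip_force: 0.0
```

Emit:
{"api": "carry_out", "payload": {
  "increments": [
    [[0,0,0.2],[0,0,0]],
    [[0,0,0.4],[0,0,0]],
    [[0,0,0.5],[0,0,0]],
    [[0,0,0.5],[0,0,0]],
    [[0,0,0.5],[0,0,0]],
    [[0,0,0.5],[0,0,0]],
    [[-0.4,0,0.5],[0,0,0]],
    [[-0.6,0,0.3],[0,0,0]],
    [[-0.6,0,0],[0,0,0]],
    [[-0.6,0,0],[0,0,0]],
    [[0,0,0],[0,0,0]],
    [[0,0,0],[0,0,0]]
  ]
}}

```text
time_s: 12.07
position: [0.5217, -0.2014, 0.2166]
tool_rot: [0.108, 3.139, -0.0]
wrist_force: [-0.1, -0.9, 0.6]
grip_width: 0.0513
grip_force: 0.0
```

Run:
```python
from h import *
rs=[];P=[]
for n in("scene","wrist","top"):
    c,K,W=shoot(n); L=spotter.landmark_of("clamp_grip",c)
    for l in L[:2]: print(n,l["p"],l["point"],at_z(K,W,l["point"],.129))
    if n!="top": P.append(c["frame"])
    if L: rs.append(ray(K,W,L[0]["point"]))
print(tri(rs), arm.observe()["time_s"])
cv2.imwrite("pics/g.png",cv2.resize(np.hstack(P),(800,300)))
```

```text
scene 0.58 [267.2, 194.2] [ 0.59353636 -0.19774105  0.129     ]
wrist 0.66 [282.8, 255.3] [ 0.59379284 -0.2039858   0.129     ]
[ 0.59411026 -0.20187459  0.1310963 ] 12.3667
```

View pics/g.png

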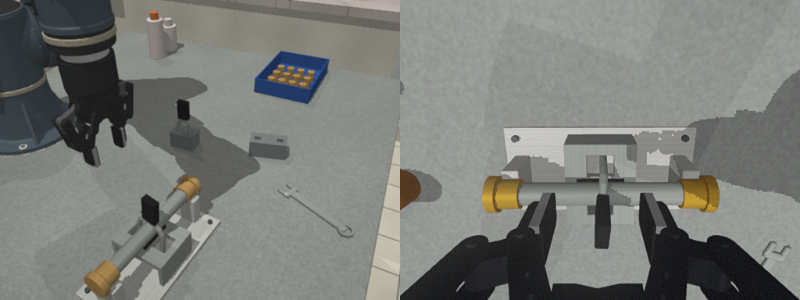

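The clamp sits on the bracket with the fingers clear of it, and the narrow clamp is still in its rack. The tab reads about 5 mm off in x, so I'm taking a closer look for lean.

Run:
```python
from h import *
P=[]
c,K,W=shoot("scene"); im=c["frame"]
# where an upright, centred clamp's tab would be: top & bottom centre, base at (.5888,-.2013)
Wi=np.linalg.inv(W)
def pr(p): q=K@(Wi@np.r_[p,1])[:3]; return q[:2]/q[2]
x=np.array([np.cos(-.067),np.sin(-.067),0]); y=np.array([-x[1],x[0],0])
b=np.array([.5888,-.2013,0])
big=cv2.resize(im[220:330,110:270],(800,550),interpolation=cv2.INTER_CUBIC)
for dx in(-15,15):
  for dy in(-7,7):
    for dz in(104,154):
      u=(pr(b+x*dx/1e3+y*dy/1e3+[0,0,dz/1e3])-[110,220])*5
      cv2.circle(big,tuple(int(i) for i in u),4,(0,0,255),1)
cv2.imwrite("pics/h.png",big)
```

```text
(no output)
```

View pics/h.png

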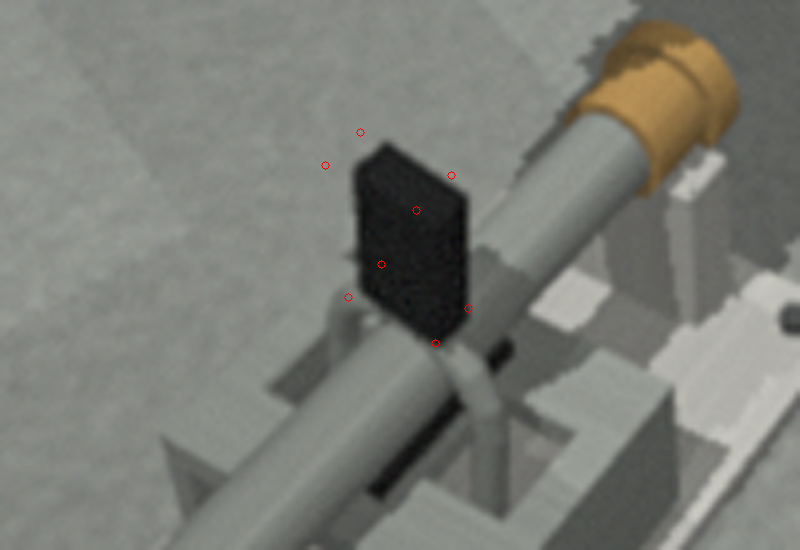

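The tab leans toward +x compared with the upright outline in red. I'll fit its pose from the visible corners.

```bash
cat > fit.py <<'E'
from h import *
from scipy.optimize import least_squares
def fit(K,W,obs):
    Wi=np.linalg.inv(W); L=np.array([o[0] for o in obs])*1e-3; U=np.array([o[1] for o in obs],float)
    def f(p):
        Rm=R.from_euler("ZYX",p[3:]).as_matrix(); X=(L@Rm.T+p[:3])@Wi[:3,:3].T+Wi[:3,3]; q=X@K.T
        return (q[:,:2]/q[:,2:]-U).ravel()
    r=least_squares(f,[.589,-.201,.129,-.067,0,0]); p=r.x
    print("pos",p[:3].round(4),"yaw,tilt_y,tilt_x deg",np.degrees(p[3:]).round(1),"rms px",np.sqrt(np.mean(r.fun**2)).round(2))
    Rm=R.from_euler("ZYX",p[3:]).as_matrix(); print("crown inside top",p[:3]+Rm@[0,0,-.035])
E
python3 - <<'E'
from fit import *
c,K,W=shoot("scene")
o=[((-15,7,25),(387,143)),((-15,-7,25),(355,168)),((15,7,25),(467,195)),((-15,-7,-25),(360,290)),((15,-7,-25),(437,347)),((15,7,-25),(467,315))]
fit(K,W,[(a,(b[0]/5+110,b[1]/5+220)) for a,b in o])
E
```

```text
pos [ 0.5717 -0.1768  0.0952] yaw,tilt_y,tilt_x deg [-9.3  4.2 -2.2] rms px 0.3
crown inside top [ 0.56896481 -0.17770782  0.06032043]
```

```bash
cat > fit2.py <<'E'
from h import *
from scipy.optimize import least_squares
def fit2(K,W,obs):
    Wi=np.linalg.inv(W); L=np.array([o[0] for o in obs])*1e-3; U=np.array([o[1] for o in obs],float)
    def f(p):
        Rm=R.from_euler("ZYX",[p[3],p[2],0]).as_matrix(); X=(L@Rm.T+[p[0],p[1],.129])@Wi[:3,:3].T+Wi[:3,3]; q=X@K.T
        return np.r_[(q[:,:2]/q[:,2:]-U).ravel(),(p[3]+.067)*20]
    r=least_squares(f,[.589,-.201,0,-.067]); p=r.x
    print("xy",p[:2].round(4),"tilt_y,yaw deg",np.degrees(p[2:]).round(1),"rms px",np.sqrt(np.mean(r.fun**2)).round(2))
E
python3 - <<'E'
from fit2 import *
c,K,W=shoot("scene")
o=[((-15,7,25),(387,143)),((-15,-7,25),(355,168)),((15,7,25),(467,195)),((-15,-7,-25),(360,290)),((15,-7,-25),(437,347)),((15,7,-25),(467,315))]
fit2(K,W,[(a,(b[0]/5+110,b[1]/5+220)) for a,b in o])
E
```

```text
xy [ 0.5932 -0.2012] tilt_y,yaw deg [ 7.5 -6.7] rms px 0.86
```

The lean is about 6.5° toward +x. There is plenty of time, so I'll regrip with the tool tilted to match, lift slightly, bring it upright, centre it a little toward -x, and release again.

Emit:
{"api": "carry_out", "payload": {
  "increments": [
    [[0.55,0,0],[0.02,0.3,0]],
    [[0.6,0,0],[0.02,0.3,0]],
    [[0.6,0,0],[0.02,0.32,0]],
    [[0.58,0,0],[0,0,0]],
    [[0,0,-0.3],[0,0,0]],
    [[0,0,-0.5],[0,0,0]],
    [[0,0,-0.6],[0,0,0]],
    [[0,0,-0.6],[0,0,0]],
    [[0,0,-0.6],[0,0,0]],
    [[0,0,-0.5],[0,0,0]],
    [[0,0,-0.25],[0,0,0]],
    [[0,0,0],[0,0,0]]
  ]
}}

```text
time_s: 13.52
position: [0.5906, -0.201, 0.1136]
tool_rot: [-0.103, -3.027, -0.006]
wrist_force: [-0.2, 0.3, -0.1]
grip_width: 0.051
grip_force: 0.0
```

Emit:
{"api": "carry_out", "payload": {
  "increments": [
    [[0,0,0],[0,0,0]],
    [[0,0,0],[0,0,0]],
    [[0,0,0],[0,0,0]],
    [[0,0,0],[0,0,0]],
    [[0,0,0],[0,0,0]],
    [[0,0,0],[0,0,0]],
    [[0,0,0],[0,0,0]],
    [[0,0,0],[0,0,0]]
  ],
  "hand": -1,
  "force": 50
}}

```text
time_s: 14.18
position: [0.5924, -0.2016, 0.1162]
tool_rot: [-0.103, -3.031, -0.004]
wrist_force: [0.5, -2.0, 6.4]
grip_width: 0.0136
grip_force: 50.6
```

Emit:
{"api": "carry_out", "payload": {
  "increments": [
    [[0,0,0.1],[0,0,0]],
    [[0,0,0.15],[0,0,0]],
    [[0,0,0],[-0.02,-0.3,0]],
    [[0,0,0],[-0.02,-0.3,0]],
    [[0,0,0],[-0.02,-0.32,0]],
    [[0,0,0],[0,0,0]],
    [[0,0,0],[0,0,0]],
    [[0,0,0],[0,0,0]]
  ]
}}

```text
time_s: 14.85
position: [0.5918, -0.2013, 0.1229]
tool_rot: [-0.107, -3.139, -0.0]
wrist_force: [0.6, -1.0, -2.6]
grip_width: 0.0137
grip_force: 49.4
```

Run:
```python
from h import *
s=arm.observe(); print(s["position"],s["tool_rot"],s["wrist_force"])
c,K,W=shoot("scene"); a=cv2.resize(c["frame"][210:330,110:270],(800,600),interpolation=cv2.INTER_CUBIC)
cv2.imwrite("pics/i.png",a)
```

```text
[ 0.59180145 -0.20131192  0.12290194] [-1.07068247e-01 -3.13853938e+00 -1.14391784e-04] [ 0.57738318 -1.01725731 -2.55777674]
```

View pics/i.png

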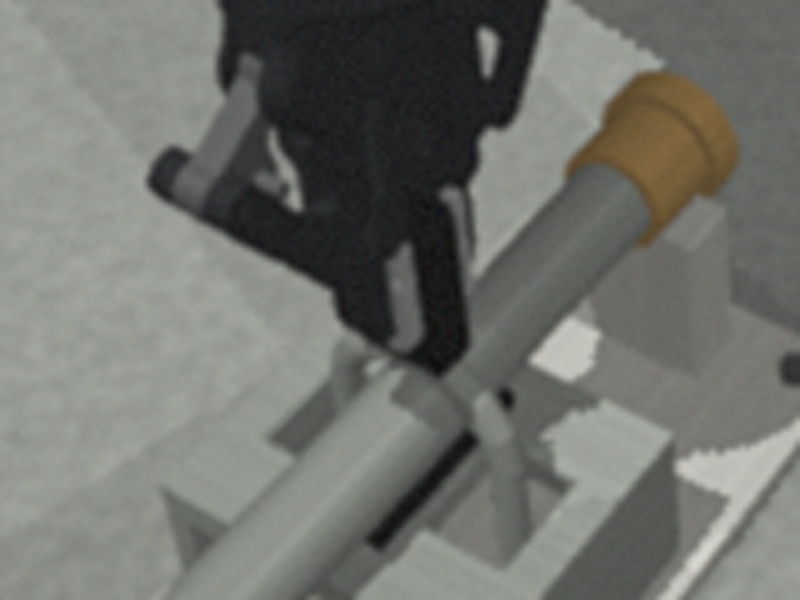

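Run:
```python
from h import *
s=arm.observe()
c,K,W=shoot("scene"); g=cv2.cvtColor(c["frame"],6).astype(int)
print("cols 200..222")
for r in range(288,322,3): print(r,g[r,200:223])
Wi=np.linalg.inv(W)
def pr(p): q=K@(Wi@np.r_[p,1])[:3]; return (q[:2]/q[2]).round(1)
x=np.array([np.cos(-.067),np.sin(-.067),0]); z=np.array([0,0,1.])
for t in(-4,0,4):
    a=np.radians(t); X=x*np.cos(a)-z*np.sin(a); Z=z*np.cos(a)+x*np.sin(a)
    o=s["position"]+z*.0149
    print(t,[(pr(o+X*.028-Z*d)) for d in(.06,.07,.08,.09)])
c,K,W=shoot("wrist"); cv2.imwrite("pics/j.png",cv2.resize(c["frame"][60:300,130:380],(625,600),interpolation=2))
```

```text
cols 200..222
288 [ 89  97 103 104 105 107 118 123 100  68  40  38  62  92  99  98  98  96
  98  93  98  98  96]
291 [ 87  84  84  89 106 137 138 131 127 114  77  47  68  92  97  96  98  97
  97  99  98  96  95]
294 [ 94  91  81  76  96 119 127 129 132 130 125 112  99  96  97  94  95  94
  91  94 105 116 143]
297 [ 82  57  37  24  34  71 107 121 126 131 132 127 109  95  96  95  94 102
 135 153 156 159 160]
300 [ 24  28  25  43  71  94 101 104 109 111 108 107 103  96  93  96 105 108
 110 110 126 159 165]
303 [ 40  73  95 102  97  92  90  91 101 109 107 110 108 103  93  80  81  84
  87  90 113 153 168]
306 [ 99  99  94  90  89  98 111 116 108 105 103 102 101  92  90  99 112 105
  94  85  80  79  88]
309 [ 87  86  92 105 117 121 120 117 110 106 105 106 102  97  89  93 119 125
 122 121 117 115 123]
312 [104 116 121 120 118 118 117 121 121 114 109 104 101  96  91  89 106 118
 118 122 144 163 158]
315 [120 116 118 119 121 125 120 118 117 110 105 106 102  97  91  87  98 121
 139 153 154 155 155]
318 [122 119 121 119 118 119 117 121 117 108 102 105 101  98  99 118 142 151
 151 151 153 154 154]
321 [154 156 153 149 141 130 124 120 119 116 107 106 114 137 150 153 151 153
 153 152 148 150 151]
-4 [array([214.1, 303.4]), array([215.1, 308.4]), array([216. , 313.3]), array([216.9, 318.1])]
0 [array([211.8, 303.1]), array([212.4, 307.9]), array([212.9, 312.6]), array([213.5, 317.2])]
4 [array([209.4, 302.7]), array([209.6, 307.2]), array([209.7, 311.6]), array([209.9, 316. ])]
```

View pics/j.png

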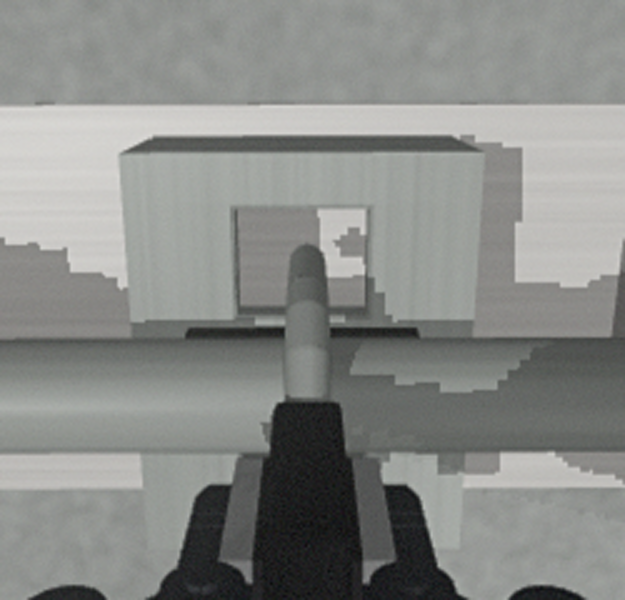

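The wrist view shows the near leg's tip at (307,246), the slot's near edge at row 207, the plate's near edge at row 152 and the tube between rows 340 and 452. I'll turn these into the clamp's offset from the bracket in a single frame.

Run:
```python
from h import *
np.set_printoptions(precision=4,suppress=True)
s=arm.observe(); c,K,W=shoot("wrist"); p=s["position"]; print(p)
g=lambda u,v,z:at_z(K,W,(60+v/2.5,130+u/2.5),z)
x=np.array([np.cos(-.067),np.sin(-.067),0])
rel=lambda q:(q-p)@x*1000
zt=p[2]+.0149-.099
print("clamp centre rel tool (mm):",rel(g(307,244,zt))+33)
print("bracket centre: plate edge",rel(g(305,152,.06))+56,"slot near",rel(g(305,207,.06))+42)
# tube: tangent-ray bisector at its axis height
r1=ray(K,W,(60+340/2.5,252))[1]; r2=ray(K,W,(60+452/2.5,252))[1]; d=r1+r2; o=W[:3,3]
print("tube",rel(o+d*(.08-o[2])/d[2]))
```

```text
[ 0.5921 -0.2013  0.1224]
clamp centre rel tool (mm): 0.06643407746001628
bracket centre: plate edge -4.536155163174151 slot near -4.981594520284219
tube -4.071893783750001
```

Emit:
{"api": "carry_out", "payload": {
  "increments": [
    [[-0.07,0,0],[0,0,0]],
    [[-0.07,0,0],[0,0,0]],
    [[0,0,-0.08],[0,0,0]],
    [[0,0,-0.08],[0,0,0]],
    [[0,0,-0.04],[0,0,0]],
    [[0,0,0],[0,0,0]],
    [[0,0,0],[0,0,0]]
  ]
}}

```text
time_s: 15.63
position: [0.5877, -0.2014, 0.1168]
tool_rot: [0.107, 3.14, -0.0]
wrist_force: [0.2, -0.7, -1.0]
grip_width: 0.0135
grip_force: 49.9
```

Emit:
{"api": "carry_out", "payload": {
  "increments": [
    [[0,0,-0.03],[0,0,0]],
    [[0,0,0],[0,0,0]],
    [[0,0,0],[0,0,0]]
  ]
}}

```text
time_s: 15.88
position: [0.5878, -0.2014, 0.1165]
tool_rot: [0.107, 3.139, -0.0]
wrist_force: [-3.2, 0.1, 8.9]
grip_width: 0.0136
grip_force: 51.2
```

```bash
python3 -c "
from h import *
s=arm.observe(); print(s['position'],s['wrist_force'],s['moment'])"
```

```text
[ 0.58782192 -0.20140877  0.116482  ] [-3.18121279  0.12769948  8.91313991] [ 0.22049064  0.70582734 -0.01379885]
```

The contact normal points toward -x (fx -3.2 N against about 11 N), so the clamp is still about 2.5 mm too far in +x. I'll shift it and touch down again.

Emit:
{"api": "carry_out", "payload": {
  "increments": [
    [[0,0,0.05],[0,0,0]],
    [[-0.08,0,0],[0,0,0]],
    [[0,0,-0.03],[0,0,0]],
    [[0,0,-0.02],[0,0,0]],
    [[0,0,0],[0,0,0]],
    [[0,0,0],[0,0,0]]
  ]
}}

```text
time_s: 16.38
position: [0.5855, -0.2015, 0.1168]
tool_rot: [0.107, 3.138, -0.001]
wrist_force: [-2.9, 0.8, 12.5]
grip_width: 0.0133
grip_force: 51.9
```

Emit:
{"api": "carry_out", "payload": {
  "increments": [
    [[0,0,0.08],[0,0,0]],
    [[-0.05,0,0],[0,0,0]],
    [[0,0,-0.04],[0,0,0]],
    [[0,0,-0.03],[0,0,0]],
    [[0,0,0],[0,0,0]],
    [[0,0,0],[0,0,0]]
  ]
}}

```text
time_s: 16.88
position: [0.5846, -0.2015, 0.1171]
tool_rot: [0.107, 3.137, -0.001]
wrist_force: [-0.7, 0.3, 11.3]
grip_width: 0.0135
grip_force: 51.6
```

Contact height is lowest near x = 0.5877, which agrees with the vision estimate, so the fx reading is mostly friction bias. I'm going back there for a light touch and a gentle release.

Emit:
{"api": "carry_out", "payload": {
  "increments": [
    [[0,0,0.1],[0,0,0]],
    [[0.1,0,0],[0,0,0]],
    [[0,0,0],[0,0,0]],
    [[0,0,-0.05],[0,0,0]],
    [[0,0,-0.03],[0,0,0]],
    [[0,0,-0.01],[0,0,0]],
    [[0,0,0],[0,0,0]],
    [[0,0,0],[0,0,0]]
  ]
}}

```text
time_s: 17.55
position: [0.5868, -0.2013, 0.1167]
tool_rot: [0.107, 3.139, -0.0]
wrist_force: [-1.5, 0.1, 6.1]
grip_width: 0.0136
grip_force: 50.9
```

Emit:
{"api": "carry_out", "payload": {
  "increments": [
    [[0.02,0,0.012],[0,0,0]],
    [[0,0,0],[0,0,0]],
    [[0,0,0],[0,0,0]],
    [[0,0,0],[0,0,0]]
  ],
  "force": 20
}}

```text
time_s: 17.88
position: [0.5874, -0.2014, 0.1167]
tool_rot: [0.107, 3.14, -0.0]
wrist_force: [-0.8, 0.0, 1.4]
grip_width: 0.0132
grip_force: 49.9
```

Emit:
{"api": "carry_out", "payload": {
  "increments": [
    [[0,0,0],[0,0,0]],
    [[0,0,0],[0,0,0]],
    [[0,0,0],[0,0,0]],
    [[0,0,0],[0,0,0]],
    [[0,0,0],[0,0,0]],
    [[0,0,0],[0,0,0]]
  ],
  "hand": 0.2
}}

```text
time_s: 18.38
position: [0.5873, -0.2014, 0.1167]
tool_rot: [-0.107, -3.14, 0.0]
wrist_force: [0.5, 0.2, -0.7]
grip_width: 0.0515
grip_force: 0.0
```

Emit:
{"api": "carry_out", "payload": {
  "increments": [
    [[0,0,0.2],[0,0,0]],
    [[0,0,0.4],[0,0,0]],
    [[0,0,0.5],[0,0,0]],
    [[0,0,0.5],[0,0,0]],
    [[0,0,0.5],[0,0,0]],
    [[0,0,0.5],[0,0,0]],
    [[-0.4,0,0.5],[0,0,0]],
    [[-0.6,0,0.3],[0,0,0]],
    [[-0.6,0,0],[0,0,0]],
    [[-0.6,0,0],[0,0,0]],
    [[0,0,0],[0,0,0]],
    [[0,0,0],[0,0,0]]
  ]
}}

```text
time_s: 19.38
position: [0.5211, -0.2014, 0.2197]
tool_rot: [0.108, 3.139, -0.0]
wrist_force: [0.3, -0.9, 0.1]
grip_width: 0.0513
grip_force: 0.0
```

Run:
```python
from h import *
c,K,W=shoot("scene"); im=c["frame"]
Wi=np.linalg.inv(W)
def pr(p): q=K@(Wi@np.r_[p,1])[:3]; return q[:2]/q[2]
x=np.array([np.cos(-.067),np.sin(-.067),0]); y=np.array([-x[1],x[0],0])
b=np.array([.5888,-.2013,0])
big=cv2.resize(im[220:330,110:270],(800,550),interpolation=cv2.INTER_CUBIC)
for dx in(-15,15):
  for dy in(-7,7):
    for dz in(104,154):
      u=(pr(b+x*dx/1e3+y*dy/1e3+[0,0,dz/1e3])-[110,220])*5
      cv2.circle(big,tuple(int(i) for i in u),4,(0,0,255),1)
cv2.imwrite("pics/k.png",big)
```

```text
(no output)
```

View pics/k.png

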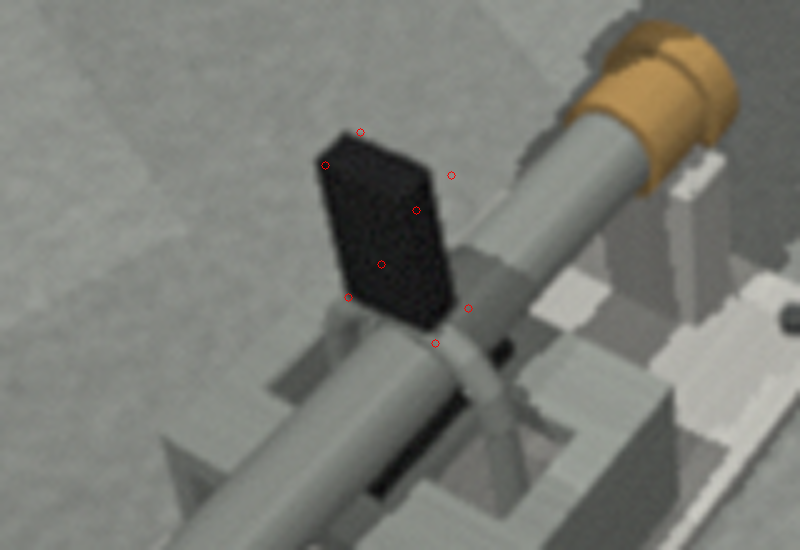

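The tab now sits close to the upright outline, with its corners within about 15 px at 5x zoom. I'll fit the remaining lean numerically.

Run:
```python
from fit import fit
from fit2 import *
c,K,W=shoot("scene")
o=[((-15,7,25),(346,133)),((-15,-7,25),(320,162)),((15,7,25),(432,170)),((15,-7,25),(415,202)),((-15,-7,-25),(350,292)),((15,-7,-25),(432,331)),((15,7,-25),(455,303))]
o=[(a,(b[0]/5+110,b[1]/5+220)) for a,b in o]
fit2(K,W,o); fit(K,W,o)
rs=[ray(K,W,spotter.landmark_of("clamp_grip",c)[0]["point"])]
c,K,W=shoot("wrist"); L=spotter.landmark_of("clamp_grip",c); rs.append(ray(K,W,L[0]["point"])); print(tri(rs))
```

```text
xy [ 0.5858 -0.2006] tilt_y,yaw deg [-1.2 -2.2] rms px 0.99
pos [ 0.5684 -0.1812  0.1021] yaw,tilt_y,tilt_x deg [-1.1 -2.2 -1. ] rms px 0.77
crown inside top [ 0.56971025 -0.18181432  0.06718041]
[ 0.58521925 -0.20150086  0.13159913]
```

```bash
python3 -c "
from h import *
c,K,W=shoot('top')
for q in('spare_grip','clamp_grip'):
    for l in spotter.landmark_of(q,c)[:1]: print(q,l['p'],at_z(K,W,l['point'],.109 if q[0]=='s' else .129))
print(arm.finish_job())"
```

```text
spare_grip 0.68 [0.45400148 0.12868406 0.109     ]
clamp_grip 0.64 [ 0.58571885 -0.1992082   0.129     ]
the job is handed in; nothing more can be done
None
```

The wide U-clamp is over the tube with a leg in each slot, crown resting on the tube and gripper clear; it leans an estimated 1–2°, after I regripped once to correct a first release that leaned about 7°. The narrow clamp was never touched, and the job is handed in with no verdict returned.

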